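# Weigh the blue basket of buckles on the spring scale

### The arm

A 7-joint arm with a two-finger parallel gripper is mounted at the origin on the work surface. World frame = base frame: x ahead of the robot, y to its left, z up, the work surface at z = 0. Lengths are in m, angles in rad, forces in N, time in s.
With the tool pointing down it reaches from about 0.4 to 0.875 m from the base axis. Payload 4.4 kg.
Tool frame: the origin (TCP) lies between the finger pads; the fingertips stand 19 mm ahead of it and the grasp point (between the pads) is the TCP; z points along the fingers, y is the line along which they close (so a half turn about z gives the same grasp; the last joint's range is limited). The gripper opens to 85 mm and grips with 20 to 120 N. Pads are 22 mm wide; open, the fingers measure 114 mm over their backs; the gripper's body (76 mm by 85 mm) begins 54 mm behind the grasp point. The pads swing forward as they close: fully open they stand 13 mm farther back than shut.
Start: joints at [1.266, 0.628, 0.038, 1.517, -0.027, 0.996, -0.02], TCP at [0.154, -0.632, 0.25] pointing down, gripper open.
Joint ranges: [-3.06, 3.06], [-0.37, 2.12], [-1.25, 1.32], [0.18, 2.47], [-1.1, 4.24], [0.23, 1.98], [-2.94, 2.94]. Speed limits (rad/s): [2.57, 2.57, 3.14, 3.14, 3.14, 3.14, 3.14].

### API

Orientations are given as [roll, pitch, yaw] about the fixed x, y, z axes, in that order (R = Rz(yaw) Ry(pitch) Rx(roll)).
In Python, from workcell import * gives the robot as it stands.
- The arm moves only by the tool move_arm, never from a script. Its argument "series" is a list of rows, each a list of 4 numbers: the shift along the tool's x, y, z in mm, then the turn about the tool's z in degrees. A call has exactly 8 rows; each row shifts and turns the commanded pose from where the row before left it, along the tool's axes as they then stand; what a row does not reach is not made up. A row lasts 1/12 s, in which the tool goes at most 41.7 mm and 7.16 degrees, less where a joint would pass 70% of its speed; a pose out of reach is approached as far as the arm can. A call with a gripper value outside its range is refused whole. "gripper" is the opening, from 0 (shut) to 1 (fully open), set as the call begins (left out, the last holds). The fingers move at their own pace and stop on an object; the grip force is fixed at half the most. Time passes only in rows, so rows that do not move let the fingers close, or fill a call up. It gives the time, the measured TCP pose, the force, the opening and the grip force at its end, in the units of the state.
- observe(): the state, without advancing time (a new reading comes with each control period).
- get_image(name): name is "scene" or "top" or "wrist"; returns (picture, depth): 480x640x3 uint8, red, green, blue; 480x640 float32, m along the optical axis (not along the pixel's ray), 0 where there is no reading.
- calibration(name): a dict with "fx", "fy", "cx", "cy" (pixels), "k1" (the pictures are not rectified: a ray, as slopes to the right and down, at radius r is drawn at 1 + k1 r^2 times it, then the intrinsics apply), "xyz" and "attitude" of the camera in the world; the wrist camera has in their place "T_tool_cam" (4x4, takes a point from camera to tool coordinates, whose origin is the TCP and whose axes are the flange's). Camera axes: x right, y down, z forward; pixel columns grow to the right and rows downward; lengths in m; the calibration is good to about 2 mm. A picture is of the moment at which its call begins: read the wrist's pose just before it. calibration takes no time and is no camera call.
- job_done(): hands the job in; it is judged then, once.
The state is a dict: "time": time; "joint_pos": joint angles; "dq": joint speeds; "joint_efforts": joint torques, N m; "tcp_pos": TCP position; "tool_rot": TCP orientation; "force": force on the tool from outside, world axes, zero at the start; "moment": the same for the moment, N m; "grip_width": opening from 0.0 (shut) to 1.0 (fully open); "grip_force": force on a finger pad.
Only numpy, scipy, OpenCV 4.12 (cv2) and the standard library are available. Lean on these libraries where they do the work, as an engineer would, in place of code of your own. Each camera call takes 0.05 s, during which the arm holds its last target. There are 200 camera calls.

### The job

Weigh the blue basket of brass buckles: lift it by its wooden grip, hang its steel cross bar in the double hook of the spring scale, and let its weight down slowly, so that the pointer sinks gently and settles, never dropping it. Let go and leave it hanging level and still on the scale, clear of the scale's foot, and leave the white basket alone.

Things in the scene. Friction and masses are not known exactly. Their poses are not given: they have to be found in the camera images.
- blue_basket: Loose blue tray of brass buckles, 110 (x) x 84 (y) x 45 mm, 0.38-0.60 kg. Origin: centre of underside, z up. Thin steel uprights at x = +-50 mm carry a 6 mm cross bar along x, underside at z = 120 mm; window under it free from z = 45. On the bar's middle a wooden grip, 24 (x) x 20 (y) mm, z = 126 to 190 mm: pinch it from above, best along x, pads at z = 170 mm.
- white_basket: Bystander: same shape and size (origin: centre of underside), but a white tray of steel rings. Either basket may stand in either place. Not to be moved.
- hook_seat (a point): Where a hung bar's underside rests, midway on two 8 mm steel rods 28 mm apart in x; 200 mm up when unloaded, sinks with the hook. z up. Rods come from the column on the +y side (88 mm off, 332 mm high), dip to a seat flat for y = +-8 mm and end in upturned tips at y = -23 mm, 15 mm above the seat. A bar parallel to x enters from -y over the tips, then goes down. Scale fixed; place, yaw vary.
- scale_hook (a joint): Sink of the sprung hook and its red pointer, m: 0 unloaded, grows downward, stop at 0.07. Spring 150 N/m (6.5 mm per 100 g), lightly damped; the blue basket sinks it 25 to 39 mm. A weight dropped on it sends it down faster than 0.2 m/s: a failure. Below the hook lies the scale's foot, a grey plate 15 mm thick, 85 mm to each side in x of the seat, y from -60 to +190 mm.

How it is judged:
On the way, in this order (a step that is already met when the one before it is completed fails the run):
1. the blue basket is lifted clear of the table (height (world z) of blue_basket above 0.03 m), for 0.2 s.
2. its bar lies in the hook and the pointer has sunk (value of joint scale_hook above 0.01 m and z of hook_seat in the frame of blue_basket between 0.105 and 0.135 m), for 0.1 s.
At the end, for the whole second after the job is handed in: Blue basket hangs with its bar in the seat: seat within 25 mm of the bar's middle along it, 20 mm across, 105-135 mm up the basket; pointer 20-45 mm down and still (20 mm/s); basket level within 0.2 rad, under 40 mm/s, over 25 mm above the table; white basket within 30 mm of its start (x of hook_seat in the frame of blue_basket between -0.025 and 0.025 m and y of hook_seat in the frame of blue_basket between -0.02 and 0.02 m and z of hook_seat in the frame of blue_basket between 0.105 and 0.135 m and value of joint scale_hook between 0.02 and 0.045 m and velocity of joint scale_hook between -0.02 and 0.02 m/s and height (world z) of blue_basket above 0.025 m and angle between blue_basket's own z axis and vertical below 0.2 rad and linear speed of blue_basket below 0.04 m/s and distance of white_basket from where it was at the start of the episode below 0.03 m); the robot touches nothing.
It fails at once if the weight is dropped on the hook: the pointer races down faster than 0.2 m/s (velocity of joint scale_hook above 0.2 m/s).
It fails at once if the white basket is disturbed (moved more than 30 mm) (distance of white_basket from where it was at the start of the episode above 0.03 m).
It also fails if it takes over 51 s, if anything falls off the work surface, if the arm or the gripper's body presses on something with over 40 N, if the wrist force passes 120 N, or if a joint passes its speed limit or range.

## Working session

There is one attempt and no reset: what is moved stays moved. The work goes in short steps, Python scripts to look and compute and a tool call to move; the robot and the scene stay as the last step left them, time stands still between calls to the robot, and variables do not carry over. Pictures are saved under pics/ and viewed, at most 10 in all, crops included, and the job is handed in when it is done.

Besides the shell and the picture viewer there is one more tool, called after "Emit:" by a JSON object that holds its "fn" and its "kwargs", one argument or row to a line. move_arm: Moves the arm, as the interface text tells. Its arguments: {"type":"object","properties":{"series":{"type":"array","items":{"type":"array","items":{"type":"number"}}},"gripper":{"type":"number"}},"required":["series"]}

```bash
mkdir -p pics
cat > h.py <<'E'
from workcell import *
import numpy as np, cv2
from scipy.spatial.transform import Rotation as R
def cam(name,s=None):
    c=calibration(name)
    if "T_tool_cam" in c:
        s=s or observe(); T=np.eye(4); T[:3,:3]=R.from_euler('xyz',s['tool_rot']).as_matrix(); T[:3,3]=s['tcp_pos']
        return c,T@np.array(c["T_tool_cam"])
    T=np.eye(4); a=np.array(c["attitude"]); T[:3,:3]=a if a.shape==(3,3) else R.from_euler('xyz',a).as_matrix(); T[:3,3]=c["xyz"]
    return c,T
def cloud(name,d,cT):
    c,T=cT; v,u=np.mgrid[0:480,0:640]
    x=(u-c['cx'])/c['fx']; y=(v-c['cy'])/c['fy']
    r=np.hypot(x,y); q=r.copy()
    for _ in range(8): q=r/(1+c['k1']*q*q)
    f=np.where(r>0,q/np.maximum(r,1e-9),1)
    P=np.stack([x*f*d,y*f*d,d],-1)
    W=P@T[:3,:3].T+T[:3,3]; W[d<=0]=np.nan
    return W
def shot(name,tag):
    s=observe(); cT=cam(name,s); im,d=get_image(name)
    cv2.imwrite(f'pics/{tag}.png',im[:,:,::-1]); W=cloud(name,d,cT); np.savez(f'{tag}.npz',im=im,d=d,W=W); return im,d,W
E
python3 - <<'E'
from h import *
for n in("scene","top"):
    print(calibration(n)); shot(n,n+'0')
print(calibration("wrist")); print(observe())
E
```

```text
{'fx': 442.85679768892675, 'fy': 442.85679768892675, 'cx': 319.40193714062616, 'cy': 239.95093508375433, 'k1': -0.029069751409610666, 'xyz': array([ 0.82546059, -0.50463716,  0.88142071]), 'attitude': array([-2.52145055, -0.01328934,  0.58680772])}
{'fx': 604.5300804922267, 'fy': 604.5300804922267, 'cx': 313.26405923180664, 'cy': 259.9591144402752, 'k1': 0.06079604905355736, 'xyz': array([ 0.37760562, -0.0126888 ,  1.25439673]), 'attitude': array([-2.99851779e+00,  5.54081236e-04, -1.59029151e+00])}
{'fx': 343.6761642088032, 'fy': 343.6761642088032, 'cx': 320.78415027911325, 'cy': 238.40930677525424, 'k1': -0.019757562796733807, 'T_tool_cam': array([[-2.70927566e-04, -9.49306116e-01, -3.14353026e-01,
         8.13751777e-02],
       [ 9.99999944e-01, -3.19605462e-04,  1.03310186e-04,
        -2.83710897e-04],
       [-1.98541936e-04, -3.14352980e-01,  9.49306149e-01,
        -1.23476963e-01],
       [ 0.00000000e+00,  0.00000000e+00,  0.00000000e+00,
         1.00000000e+00]])}
{'time': 0.1, 'joint_pos': array([ 1.26621547,  0.62925113,  0.03843856,  1.51826499, -0.02703862,
        0.9962864 , -0.0200207 ]), 'dq': array([ 4.37080807e-04, -1.21669009e-03, -6.63561940e-05, -2.86640272e-03,
        1.96346008e-04, -2.02202564e-03, -8.49385208e-04]), 'joint_efforts': array([ 2.27742967e-03, -5.64529288e+01,  1.23015884e+00, -1.93973297e+01,
        1.12820574e-02,  5.45002826e-03, -7.31924132e-06]), 'tcp_pos': array([ 0.1536575 , -0.63103979,  0.24948347]), 'tool_rot': array([-3.13989988e+00, -1.92392588e-05,  2.38744201e-01]), 'force': array([ 0.02307161, -0.01480276, -1.08214064]), 'moment': array([-0.00587637, -0.03802384,  0.02392414]), 'grip_force': 0.0, 'grip_width': 1.002763035160662}
```

View pics/scene0.png

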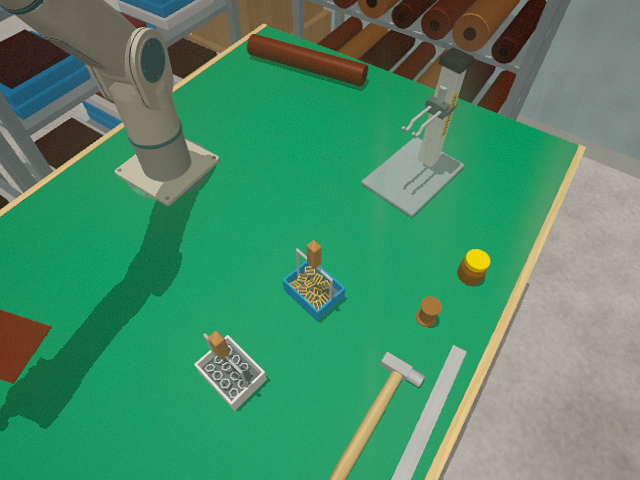

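View pics/top0.png

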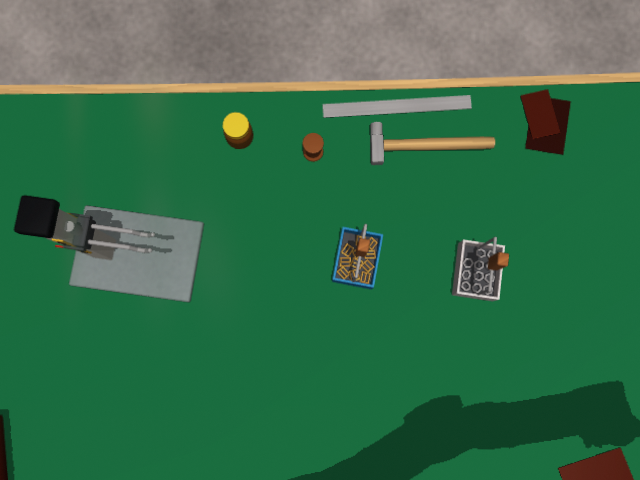

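The scene view shows the blue basket at about (314,290), the white one at (231,372), and the scale's rods ending near (405,128). In the top view the blue basket is at (358,257), the white one at (480,270), the plate at (137,254), and the rods run along rows 230 and 247 from column 90 to 155.

Run:
```python
from h import *
np.set_printoptions(precision=4,suppress=True)
def rect(m,W,zr):
    P=W[m]; P=P[(P[:,2]>zr[0])&(P[:,2]<zr[1])]
    if len(P)<10: return len(P)
    r=cv2.minAreaRect((P[:,:2]*1000).astype(np.float32)); return len(P),r,np.median(P,0)
for n in("top","scene"):
    D=np.load(n+'0.npz'); im=D['im'].astype(int); W=D['W']; r,g,b=im[...,0],im[...,1],im[...,2]
    z=W[...,2]
    blue=(b>r+50)&(b>g+20)&(W[...,0]>.1)
    v,u=np.mgrid[0:480,0:640]
    near=(abs(u-358)<60)&(abs(v-257)<60) if n=="top" else (abs(u-314)<50)&(abs(v-280)<50)
    print(n,'tray rim',rect(blue&near,W,(.035,.055)), 'all z',np.nanpercentile(z[blue&near],[5,50,95]))
    wood=near&(z>.128)&(r>b+40)
    print(' grip',rect(wood,W,(.128,.2)),'top face',rect(wood,W,(.185,.2)))
    print(' bar',rect(near&~wood,W,(.105,.135)))
    nearw=(abs(u-480)<60)&(abs(v-270)<60) if n=="top" else (abs(u-225)<50)&(abs(v-370)<50)
    print(' white',rect(nearw,W,(.035,.055)),'grip',rect(nearw,W,(.185,.2)))
    ns=(u<215)&(v>180)&(v<320) if n=="top" else (u>350)&(u<480)&(v>40)&(v<220)
    print(' plate',rect(ns,W,(.010,.022)))
    for lo,hi in((.19,.205),(.205,.215),(.215,.23),(.23,.27),(.27,.34)):
        print(' rods',lo,hi,rect(ns,W,(lo,hi)))
    print(' tablez',np.nanmedian(z[300:320,150:300]) )
```

```text
top tray rim (381, ((557.6700439453125, -105.27188110351562), (83.77339935302734, 109.89701843261719), 78.22857666015625), array([ 0.5572, -0.1045,  0.0446])) all z [0.0135 0.0431 0.0482]
 grip (193, ((557.2805786132812, -105.25384521484375), (19.932239532470703, 23.918540954589844), 78.51498413085938), array([ 0.5537, -0.1043,  0.1884])) top face (140, ((557.444580078125, -105.42157745361328), (19.72737693786621, 23.31403350830078), 83.88814544677734), array([ 0.5574, -0.106 ,  0.1898]))
 bar (124, ((558.5657958984375, -102.8482666015625), (15.569612503051758, 106.057861328125), 81.17672729492188), array([ 0.5395, -0.1015,  0.1252]))
 white (535, ((526.9856567382812, -350.6098937988281), (86.40894317626953, 112.63534545898438), 80.58659362792969), array([ 0.5138, -0.3407,  0.0439])) grip (148, ((527.2811889648438, -350.3231506347656), (19.16946792602539, 23.535085678100586), 80.7131576538086), array([ 0.5269, -0.3499,  0.1901]))
 plate (8068, ((578.4761962890625, 349.3003845214844), (251.8756561279297, 171.4337615966797), 80.59648132324219), array([0.5648, 0.3319, 0.0146]))
 rods 0.
[... 2000 characters left out ...]
9101562), array([0.582 , 0.2989, 0.1994]))
 rods 0.205 0.215 (301, ((577.7298583984375, 346.9857177734375), (169.66387939453125, 64.16549682617188), 80.94955444335938), array([0.5841, 0.3496, 0.2118]))
 rods 0.215 0.23 (273, ((588.5778198242188, 364.5054016113281), (67.90982818603516, 119.18709564208984), 6.879863739013672), array([0.593 , 0.3793, 0.2246]))
 rods 0.23 0.27 (399, ((594.0870361328125, 400.8221130371094), (58.31699752807617, 37.17531967163086), 24.412073135375977), array([0.5928, 0.394 , 0.2515]))
 rods 0.27 0.34 (949, ((590.6737670898438, 411.5764465332031), (57.6373176574707, 61.98722457885742), 78.68965148925781), array([0.5928, 0.3963, 0.3223]))
 tablez 0.000467705634280724
```

Run:
```python
import cv2
a=cv2.imread('pics/top0.png')[200:310,10:210]; b=cv2.imread('pics/scene0.png')[85:225,350:480]
a=cv2.resize(a,None,fx=4,fy=4,interpolation=cv2.INTER_CUBIC)
cv2.imwrite('pics/c1.png',a)
```

```text
(no output)
```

View pics/c1.png

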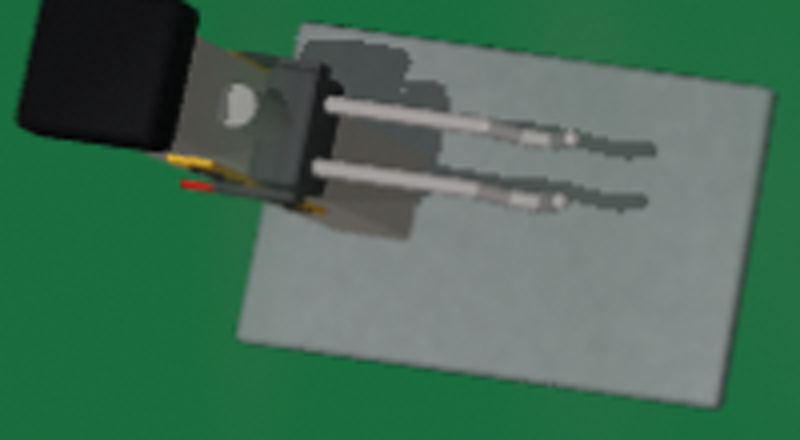

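The rods end in tips at crop pixels (570,138) and (558,201). The plate gives the hook's direction, so next I check the seat against the rods and plan the approach.

```bash
cat > plan.py <<'E'
import sys
from h import *
# usage: plan.py x y z(mm) yaw(deg) rows
def plan(x,y,z,yaw,n,start=None):
    s=observe(); p=np.array(s['tcp_pos'])*1000; a=np.degrees(s['tool_rot'][2])
    if start: p=np.array(start[:3],float); a=start[3]
    n=int(n); p0=p.copy(); a0=a; q=np.array([x,y,z]); da=yaw-a0
    rows=[]
    for i in range(1,n+1):
        t=i/n; f=t*t*(3-2*t)
        d=p0+f*(q-p0)-p; c,sn=np.cos(np.radians(a)),np.sin(np.radians(a))
        r=np.round([c*d[0]+sn*d[1], sn*d[0]-c*d[1], -d[2]]); w=round(-(a0+f*da-a),1)
        p=p+np.array([c*r[0]+sn*r[1], sn*r[0]-c*r[1], -r[2]]); a-=w
        rows.append([int(k) for k in r]+[w])
    for i in range(0,n,8): print(str(rows[i:i+8]).replace(' ',''))
    print('end',p.round(1),round(a,1))
if __name__=='__main__':
    v=list(map(float,sys.argv[1:])); plan(*v[:5],start=v[5:] or None)
E
python3 - <<'E'
from h import *
np.set_printoptions(precision=1,suppress=True)
for n in("top","scene"):
    W=np.load(n+'0.npz')['W'].reshape(-1,3)*1000
    al=np.radians(-9.4); ex=np.array([np.cos(al),np.sin(al)]); ey=np.array([-ex[1],ex[0]])
    L=np.c_[(W[:,:2]-[567.9,285.2])@ex,(W[:,:2]-[567.9,285.2])@ey,W[:,2]]
    pl=L[(L[:,2]>11)&(L[:,2]<20)&(abs(L[:,0])<120)&(abs(L[:,1]-65)<150)]
    print(n,'plate',np.percentile(pl,[.5,99.5],axis=0))
    m=(L[:,2]>150)&(L[:,2]<340)&(abs(L[:,0])<60)&(L[:,1]>-60)&(L[:,1]<170); L=L[m]
    for y in range(-36,168,6):
        k=L[(L[:,1]>=y)&(L[:,1]<y+6)]
        if len(k):
            a=k[k[:,0]<0]; b=k[k[:,0]>0]
            print(y,len(a),len(b),*[np.r_[np.median(q[:,0]),q[:,0].min(),q[:,0].max(),np.median(q[:,2]),q[:,2].max()] for q in(a,b) if len(q)])
E
python3 plan.py 557.7 -105.5 250 78.3 24
```

```text
top plate [[-84.7 -58.8  11.1]
 [ 84.2 186.9  19.7]]
-24 9 11 [-14.3 -16.3 -10.3 213.8 217.5] [ 14.6  11.1  17.3 215.1 216.8]
-18 11 11 [-13.6 -16.3 -10.8 212.3 217.8] [ 13.3  10.4  17.5 211.4 216.6]
-12 10 10 [-15.2 -17.6 -10.7 203.7 210.3] [ 14.   10.9  18.  205.2 208.7]
-6 14 16 [-13.5 -16.5 -10.1 198.3 201.2] [ 13.2  10.6  18.1 198.9 203.8]
0 17 14 [-13.4 -16.7  -9.1 199.1 203. ] [ 14.3  10.6  17.6 200.  201.7]
6 19 21 [-13.7 -16.6  -9.8 201.8 208.7] [ 14.   10.8  17.9 202.7 208.6]
12 22 20 [-13.4 -16.8  -9.9 207.8 213.5] [ 14.3  11.   18.2 208.9 212.8]
18 17 18 [-13.2 -16.7  -9.7 213.1 216.4] [ 13.6  10.8  17.3 212.9 216.9]
24 17 15 [-13.6 -17.3  -9.8 213.  214.9] [ 14.5  11.3  18.1 212.5 218.4]
30 15 16 [-13.8 -16.7  -9.5 213.5 217.1] [ 14.1  10.5  17.9 212.4 216.4]
36 19 14 [-14.3 -16.8  -9.9 211.8 218.7] [ 13.9  11.   18.1 212.4 214.2]
42 13 18 [-13.4 -17.4  -9.8 212.6 214.6] [ 13.3  10.5  18.1 213.1 218.4]
48 18 14 [-14.2 -17.5 -10.1 212.2 215.8] [ 14.7  11.3  17.3 212.4 214.5]
54 14 17 [-13.8 -16.5 -10.6 212.6 215.1] [ 13.6  10.4  17.9 213.  214.7]
60 18 14 [-13.9 -17.6  -9
[... 3484 characters left out ...]
 -3.4 330.4 331. ]
[[3,-2,0,np.float64(-0.3)],[7,-6,0,np.float64(-1.0)],[12,-10,0,np.float64(-1.5)],[17,-12,0,np.float64(-2.0)],[21,-14,0,np.float64(-2.4)],[25,-15,0,np.float64(-2.9)],[29,-16,0,np.float64(-3.2)],[32,-15,0,np.float64(-3.5)]]
[[35,-14,0,np.float64(-3.6)],[37,-13,0,np.float64(-3.9)],[40,-10,0,np.float64(-4.0)],[41,-7,0,np.float64(-4.0)],[41,-5,0,np.float64(-4.0)],[40,-2,0,np.float64(-4.0)],[40,1,0,np.float64(-3.9)],[38,4,0,np.float64(-3.7)]]
[[35,5,0,np.float64(-3.4)],[32,8,0,np.float64(-3.2)],[28,7,0,np.float64(-2.9)],[24,9,0,np.float64(-2.4)],[19,7,0,np.float64(-2.0)],[14,6,-1,np.float64(-1.5)],[9,4,0,np.float64(-1.0)],[3,1,0,np.float64(-0.3)]]
end [ 557.3 -105.5  250.5] 78.3
```

The rods sit at x = ±14 and the seat is flat near y = 0 at 200 mm, so the seat is at about (568, 284.5, 200) mm, yaw -9.4°. Moving to above the blue grip.

Emit:
{"fn": "move_arm", "kwargs": {
  "series": [
    [3,-2,0,-0.3],
    [7,-6,0,-1.0],
    [12,-10,0,-1.5],
    [17,-12,0,-2.0],
    [21,-14,0,-2.4],
    [25,-15,0,-2.9],
    [29,-16,0,-3.2],
    [32,-15,0,-3.5]
  ],
  "gripper": 1.0
}}

```text
time: 0.77
tcp_pos: [0.2593, -0.4935, 0.2503]
tool_rot: [-3.141, 0.0, 0.535]
force: [1.3, -0.0, 0.5]
grip_width: 0.999
grip_force: 0.0
```

Emit:
{"fn": "move_arm", "kwargs": {
  "series": [
    [35,-14,0,-3.6],
    [37,-13,0,-3.9],
    [40,-10,0,-4.0],
    [41,-7,0,-4.0],
    [41,-5,0,-4.0],
    [40,-2,0,-4.0],
    [40,1,0,-3.9],
    [38,4,0,-3.7]
  ]
}}

```text
time: 1.43
tcp_pos: [0.4542, -0.239, 0.2506]
tool_rot: [3.141, -0.0, 1.08]
force: [0.8, -0.5, 0.2]
grip_width: 1.001
grip_force: 0.0
```

Emit:
{"fn": "move_arm", "kwargs": {
  "series": [
    [35,5,0,-3.4],
    [32,8,0,-3.2],
    [28,7,0,-2.9],
    [24,9,0,-2.4],
    [19,7,0,-2.0],
    [14,6,-1,-1.5],
    [9,4,0,-1.0],
    [3,1,0,-0.3]
  ]
}}

```text
time: 2.1
tcp_pos: [0.558, -0.1043, 0.2514]
tool_rot: [3.141, -0.001, 1.369]
force: [-0.3, 0.5, -0.3]
grip_width: 1.0
grip_force: 0.0
```

```bash
sed -i 's/w=round(-(a0+f\*da-a),1)/w=round(float(-(a0+f*da-a)),1)/' plan.py
python3 - <<'E'
from h import *
s=observe(); print(s['time'],s['tcp_pos'],np.degrees(s['tool_rot']),s['joint_pos'].round(2),s['force'])
im,d,W=shot('wrist','w1')
r,g,b=[im[...,i].astype(int) for i in range(3)]; z=W[...,2]
near=np.hypot(W[...,0]-.5577,W[...,1]+.1055)<.09
m=near&(z>.183)&(z<.197)&(r>b+30)
P=(W[m][:,:2]*1000).astype(np.float32); print(len(P),cv2.minAreaRect(P) if len(P) else '')
m=near&(z>.035)&(z<.055)&(b>r+50); P=(W[m][:,:2]*1000).astype(np.float32); print(len(P),cv2.minAreaRect(P) if len(P) else '')
E
python3 plan.py 557.7 -105.5 168 78.3 16
```

```text
2.1 [ 0.55798741 -0.1042568   0.2513979 ] [ 1.79978816e+02 -4.13272417e-02  7.84631597e+01] [ 0.34  0.52 -0.31  1.75  0.19  0.9  -0.25] [-0.26880127  0.51015068 -0.31526995]
1299 ((557.0159912109375, -102.73080444335938), (19.988780975341797, 23.564760208129883), 77.21637725830078)
1689 ((556.6456298828125, -103.25299072265625), (84.63133239746094, 110.24948120117188), 77.87322998046875)
[[0,0,1,0.0],[0,0,3,0.0],[0,0,4,0.0],[0,0,5,0.0],[0,0,6,0.0],[0,0,7,0.0],[0,0,8,0.0],[0,0,8,0.0]]
[[0,0,7,0.1],[0,0,8,-0.0],[0,0,7,-0.0],[0,0,6,-0.0],[-1,0,6,-0.0],[0,0,4,-0.0],[0,0,2,-0.0],[0,0,1,-0.0]]
end [ 557.4 -105.9  168.3] 78.3
```

The wrist view agrees with the fixed cameras to 2 mm, so I descend straight and grip.

Emit:
{"fn": "move_arm", "kwargs": {
  "series": [
    [0,0,1,0.1],
    [0,0,3,0.1],
    [0,0,4,0],
    [0,0,6,0],
    [0,0,8,0],
    [0,0,9,0],
    [0,0,10,0],
    [0,0,10,0]
  ]
}}

```text
time: 2.82
tcp_pos: [0.5571, -0.1061, 0.199]
tool_rot: [-3.141, -0.0, 1.363]
force: [1.1, -0.2, 0.3]
grip_width: 1.003
grip_force: 0.0
```

Emit:
{"fn": "move_arm", "kwargs": {
  "series": [
    [0,0,9,0],
    [0,0,8,0],
    [0,0,6,0],
    [0,0,5,0],
    [0,0,3,0],
    [0,0,1,0],
    [0,0,0,0],
    [0,0,0,0]
  ]
}}

```text
time: 3.48
tcp_pos: [0.5576, -0.106, 0.1687]
tool_rot: [3.141, -0.0, 1.363]
force: [0.0, -0.3, 0.2]
grip_width: 1.001
grip_force: 0.0
```

Emit:
{"fn": "move_arm", "kwargs": {
  "series": [
    [0,0,0,0],
    [0,0,0,0],
    [0,0,0,0],
    [0,0,0,0],
    [0,0,0,0],
    [0,0,0,0],
    [0,0,0,0],
    [0,0,0,0]
  ],
  "gripper": 0
}}

```text
time: 4.15
tcp_pos: [0.5569, -0.106, 0.1684]
tool_rot: [-3.141, 0.0, 1.363]
force: [-3.2, 1.6, 3.6]
grip_width: 0.271
grip_force: 59.5
```

Emit:
{"fn": "move_arm", "kwargs": {
  "series": [
    [0,0,-1,0],
    [0,0,-2,0],
    [0,0,-4,0],
    [0,0,-6,0],
    [0,0,-8,0],
    [0,0,-10,0],
    [0,0,-11,0],
    [0,0,-12,0]
  ]
}}

```text
time: 4.82
tcp_pos: [0.5574, -0.106, 0.2237]
tool_rot: [3.141, -0.0, 1.363]
force: [-0.6, -0.1, -4.0]
grip_width: 0.27
grip_force: 59.0
```

Emit:
{"fn": "move_arm", "kwargs": {
  "series": [
    [0,0,-12,0],
    [0,0,-12,0],
    [0,0,-11,0],
    [0,0,-10,0],
    [0,0,-8,0],
    [0,0,-6,0],
    [0,0,-3,0],
    [0,0,-1,0]
  ]
}}

```text
time: 5.48
tcp_pos: [0.5575, -0.1061, 0.2858]
tool_rot: [3.141, 0.0, 1.363]
force: [-0.1, 1.2, -4.8]
grip_width: 0.273
grip_force: 59.1
```

```bash
python3 plan.py 556 210.5 285 260.6 48; python3 -c "
from h import *
s=observe();print(s['time'],s['tcp_pos'],np.degrees(s['tool_rot'][2]),s['force'],s['grip_width'],s['joint_pos'])"
```

```text
[[0,0,0,-0.2],[2,0,0,-0.7],[1,-1,0,-1.1],[3,0,0,-1.6],[3,-1,0,-1.9],[4,0,0,-2.3],[5,0,0,-2.7],[5,-1,0,-3.0]]
[[6,1,0,-3.3],[6,0,0,-3.7],[7,1,0,-3.9],[7,2,0,-4.1],[7,2,0,-4.4],[8,3,0,-4.6],[7,3,0,-4.8],[8,4,0,-5.0]]
[[7,6,0,-5.2],[7,6,0,-5.3],[7,6,0,-5.4],[6,8,0,-5.5],[5,8,0,-5.5],[5,8,0,-5.7],[3,9,0,-5.7],[3,10,0,-5.7]]
[[2,10,0,-5.7],[1,10,0,-5.6],[0,9,0,-5.7],[-1,10,0,-5.6],[-2,9,0,-5.5],[-3,9,1,-5.4],[-3,9,0,-5.3],[-5,8,0,-5.1]]
[[-4,7,0,-5.0],[-5,6,0,-4.8],[-6,6,0,-4.6],[-5,5,0,-4.4],[-6,5,0,-4.2],[-6,4,0,-3.9],[-5,3,0,-3.6],[-5,2,0,-3.3]]
[[-5,2,0,-3.0],[-4,2,0,-2.7],[-4,1,0,-2.3],[-4,1,0,-1.9],[-2,1,0,-1.6],[-2,0,0,-1.1],[-1,0,0,-0.7],[-1,0,0,-0.2]]
end [556.4 210.8 284.8] 260.6
5.4833 [ 0.55745638 -0.10605332  0.28575831] 78.07618108125153 [-0.11456464  1.18592128 -4.82589765] 0.27291853864018156 [ 0.34949868  0.48418258 -0.31798254  1.70285661  0.17598233  0.98213131
 -0.24042652]
```

Emit:
{"fn": "move_arm", "kwargs": {
  "series": [
    [0,0,0,-0.2],
    [2,0,0,-0.7],
    [1,-1,0,-1.1],
    [3,0,0,-1.6],
    [3,-1,0,-1.9],
    [4,0,0,-2.3],
    [5,0,0,-2.7],
    [5,-1,0,-3.0]
  ]
}}

```text
time: 6.15
tcp_pos: [0.557, -0.0822, 0.2852]
tool_rot: [3.141, -0.0, 1.603]
force: [0.4, 0.1, -4.5]
grip_width: 0.273
grip_force: 59.0
```

Emit:
{"fn": "move_arm", "kwargs": {
  "series": [
    [6,1,0,-3.3],
    [6,0,0,-3.7],
    [7,1,0,-3.9],
    [7,2,0,-4.1],
    [7,2,0,-4.4],
    [8,3,0,-4.6],
    [7,3,0,-4.8],
    [8,4,0,-5.0]
  ]
}}

```text
time: 6.82
tcp_pos: [0.5564, -0.0237, 0.2852]
tool_rot: [-3.142, 0.0, 2.194]
force: [0.1, 0.7, -4.3]
grip_width: 0.272
grip_force: 59.1
```

Emit:
{"fn": "move_arm", "kwargs": {
  "series": [
    [7,6,0,-5.2],
    [7,6,0,-5.3],
    [7,6,0,-5.4],
    [6,8,0,-5.5],
    [5,8,0,-5.5],
    [5,8,0,-5.7],
    [3,9,0,-5.7],
    [3,10,0,-5.7]
  ]
}}

```text
time: 7.48
tcp_pos: [0.5568, 0.0525, 0.2853]
tool_rot: [-3.141, 0.0, 2.963]
force: [-0.6, 0.8, -4.7]
grip_width: 0.276
grip_force: 59.1
```

Emit:
{"fn": "move_arm", "kwargs": {
  "series": [
    [2,10,0,-5.7],
    [1,10,0,-5.6],
    [0,9,0,-5.7],
    [-1,10,0,-5.6],
    [-2,9,0,-5.5],
    [-3,9,1,-5.4],
    [-3,9,0,-5.3],
    [-5,8,0,-5.1]
  ]
}}

```text
time: 8.15
tcp_pos: [0.5562, 0.1295, 0.2842]
tool_rot: [-3.142, -0.0, -2.555]
force: [-0.4, 0.4, -4.6]
grip_width: 0.276
grip_force: 59.1
```

Emit:
{"fn": "move_arm", "kwargs": {
  "series": [
    [-4,7,0,-5.0],
    [-5,6,0,-4.8],
    [-6,6,0,-4.6],
    [-5,5,0,-4.4],
    [-6,5,0,-4.2],
    [-6,4,0,-3.9],
    [-5,3,0,-3.6],
    [-5,2,0,-3.3]
  ]
}}

```text
time: 8.82
tcp_pos: [0.5561, 0.1871, 0.2842]
tool_rot: [3.141, -0.0, -1.966]
force: [0.7, -0.4, -4.0]
grip_width: 0.274
grip_force: 59.1
```

Emit:
{"fn": "move_arm", "kwargs": {
  "series": [
    [-5,2,0,-3.0],
    [-4,2,0,-2.7],
    [-4,1,0,-2.3],
    [-4,1,0,-1.9],
    [-2,1,0,-1.6],
    [-2,0,0,-1.1],
    [-1,0,0,-0.7],
    [-1,0,0,-0.2]
  ]
}}

```text
time: 9.48
tcp_pos: [0.5564, 0.2107, 0.2842]
tool_rot: [-3.142, -0.0, -1.735]
force: [-0.7, -0.2, -4.3]
grip_width: 0.272
grip_force: 59.1
```

Run:
```python
from h import *
np.set_printoptions(precision=1,suppress=True)
s=observe();print(s['time'],s['tcp_pos']*1000,np.degrees(s['tool_rot']),s['force'],s['joint_pos'])
im,d,W=shot('scene','s1'); im2,d2,W2=shot('top','t1')
cv2.imwrite('pics/s1c.png',cv2.resize(im[40:240,300:500,::-1],None,fx=3,fy=3,interpolation=cv2.INTER_CUBIC))
al=np.radians(-9.4); ex=np.array([np.cos(al),np.sin(al)]); ey=np.array([-ex[1],ex[0]])
for I,w in((im,W),(im2,W2)):
    w=w.reshape(-1,3)*1000; c=I.reshape(-1,3).astype(int)
    L=np.c_[(w[:,:2]-[568,284.5])@ex,(w[:,:2]-[568,284.5])@ey,w[:,2]]
    bl=(c[:,2]>c[:,0]+50)&(c[:,2]>c[:,1]+20)&(abs(L[:,0])<110)&(L[:,1]<60)&(L[:,1]>-200)&(L[:,2]>60)&(L[:,2]<260)
    print('blue',bl.sum(),np.percentile(L[bl],[1,50,99],axis=0))
    top=bl&(L[:,2]>np.percentile(L[bl,2],97)-8)
    print(cv2.minAreaRect(L[top][:,:2].astype(np.float32)))
```

```text
9.4833 [556.4 210.7 284.2] [-180.    -0.   -99.4] [-0.7 -0.2 -4.3] [ 0.2  0.7 -1.1  1.6  0.7  1.2  1.9]
blue 842 [[ -51.4 -122.4  120.3]
 [  19.1 -103.   149. ]
 [  58.9  -37.   162.3]]
((2.9136123657226562, -78.98536682128906), (87.90190887451172, 112.41949462890625), 89.43034362792969)
blue 119 [[ -54.1 -101.6  130.4]
 [ -51.5  -64.2  159.6]
 [ -43.5  -36.7  193.3]]
((-49.99195861816406, -59.765586853027344), (39.9592399597168, 4.5179619789123535), 79.69422912597656)
```

View pics/s1c.png

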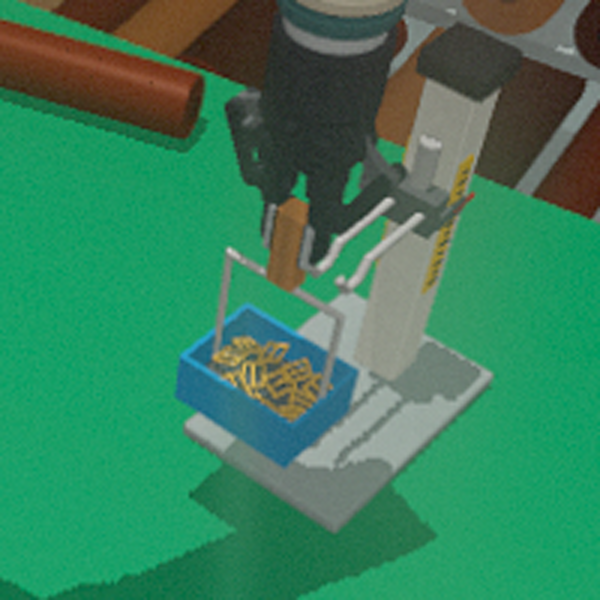

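The basket hangs level in the grip at about crop (270,390), short of the rod tips at (320,270) and (345,285), turned half round so the wrist camera faces away from the column. Moving in over the tips now, then down.

Emit:
{"fn": "move_arm", "kwargs": {
  "series": [
    [-1,0,0,0],
    [-2,0,0,0],
    [-3,0,0,0],
    [-4,0,0,0],
    [-5,0,0,0],
    [-6,0,0,0],
    [-6,0,0,0],
    [-7,0,0,0]
  ]
}}

```text
time: 10.25
tcp_pos: [0.5619, 0.2451, 0.2843]
tool_rot: [3.142, 0.0, -1.735]
force: [0.5, 0.3, -4.7]
grip_width: 0.273
grip_force: 59.1
```

Emit:
{"fn": "move_arm", "kwargs": {
  "series": [
    [-7,0,0,0],
    [-7,0,0,0],
    [-7,0,0,0],
    [-6,0,0,0],
    [-6,0,0,0],
    [-4,0,0,0],
    [-3,0,0,0],
    [-2,0,0,0]
  ]
}}

```text
time: 10.92
tcp_pos: [0.5687, 0.2862, 0.2843]
tool_rot: [3.142, 0.0, -1.735]
force: [0.7, 0.1, -4.8]
grip_width: 0.269
grip_force: 59.0
```

Run:
```python
from h import *
np.set_printoptions(precision=1,suppress=True)
s=observe();print(s['time'],s['tcp_pos']*1000,np.degrees(s['tool_rot']),s['force'])
im,d,W=shot('scene','s2')
cv2.imwrite('pics/s2c.png',cv2.resize(im[40:220,340:520,::-1],None,fx=3.3,fy=3.3,interpolation=cv2.INTER_CUBIC))
al=np.radians(-9.4); ex=np.array([np.cos(al),np.sin(al)]); ey=np.array([-ex[1],ex[0]])
w=W.reshape(-1,3)*1000; c=im.reshape(-1,3).astype(int)
L=np.c_[(w[:,:2]-[568,284.5])@ex,(w[:,:2]-[568,284.5])@ey,w[:,2]]
bl=(c[:,2]>c[:,0]+50)&(c[:,2]>c[:,1]+20)&(abs(L[:,0])<110)&(L[:,1]<100)&(L[:,1]>-200)&(L[:,2]>60)&(L[:,2]<260)
top=bl&(L[:,2]>np.percentile(L[bl,2],97)-8); print(cv2.minAreaRect(L[top][:,:2].astype(np.float32)))
k=(abs(L[:,2]-240)<7)&(abs(L[:,0])<60)&(abs(L[:,0])>20)&(abs(L[:,1])<25); print(k.sum(),np.median(L[k],0),cv2.minAreaRect(L[k][:,:2].astype(np.float32)))
```

```text
10.9167 [568.7 286.2 284.3] [180.    0.  -99.4] [ 0.7  0.1 -4.8]
((2.7534141540527344, -3.2784461975097656), (111.73429107666016, 87.40424346923828), 0.6273442506790161)
78 [ 22.9  -3.4 240.1] ((2.9353561401367188, -3.0396900177001953), (8.231693267822266, 104.31273651123047), 88.28363037109375)
```

View pics/s2c.png

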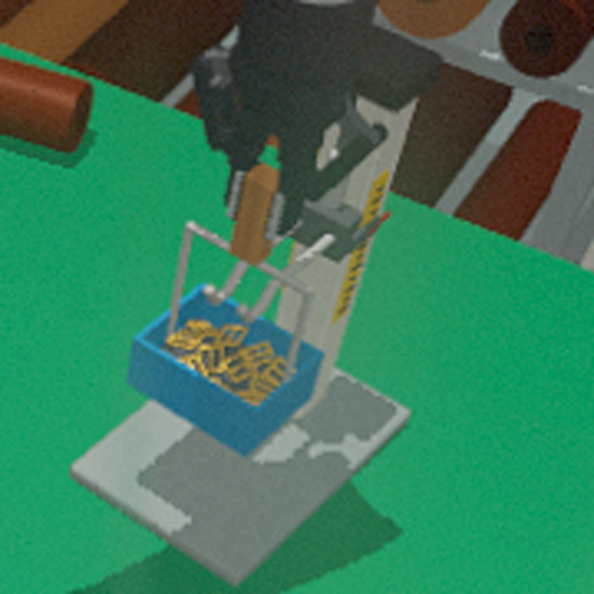

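The bar crosses both rods between the tips at (210,292) and (248,312) and the column. It measures within 3 mm of the seat's middle, so I lower it slowly.

Emit:
{"fn": "move_arm", "kwargs": {
  "series": [
    [0,0,1,0],
    [0,0,2,0],
    [0,0,3,0],
    [0,0,4,0],
    [0,0,4,0],
    [0,0,4,0],
    [0,0,4,0],
    [0,0,4,0]
  ]
}}

```text
time: 11.63
tcp_pos: [0.5687, 0.2857, 0.2578]
tool_rot: [3.141, -0.0, -1.735]
force: [0.6, 0.6, -4.1]
grip_width: 0.272
grip_force: 59.1
```

Emit:
{"fn": "move_arm", "kwargs": {
  "series": [
    [0,0,3,0],
    [0,0,2,0],
    [0,0,2,0],
    [0,0,2,0],
    [0,0,2,0],
    [0,0,2,0],
    [0,0,2,0],
    [0,0,2,0]
  ]
}}

```text
time: 12.3
tcp_pos: [0.5688, 0.2862, 0.2414]
tool_rot: [-3.141, 0.001, -1.735]
force: [0.4, 0.9, -2.5]
grip_width: 0.271
grip_force: 59.1
```

Emit:
{"fn": "move_arm", "kwargs": {
  "series": [
    [0,0,2,0],
    [0,0,2,0],
    [0,0,2,0],
    [0,0,1,0],
    [0,0,1,0],
    [0,0,0,0],
    [0,0,0,0],
    [0,0,0,0]
  ]
}}

```text
time: 12.97
tcp_pos: [0.5688, 0.2861, 0.2335]
tool_rot: [-3.141, 0.001, -1.735]
force: [-1.5, 1.5, -2.0]
grip_width: 0.277
grip_force: 59.2
```

Load is transferring as expected: 15 mm of sink with about 2.4 N taken by the hook.

Emit:
{"fn": "move_arm", "kwargs": {
  "series": [
    [0,0,1,0],
    [0,0,2,0],
    [0,0,2,0],
    [0,0,2,0],
    [0,0,2,0],
    [0,0,2,0],
    [0,0,1,0],
    [0,0,1,0]
  ]
}}

```text
time: 13.63
tcp_pos: [0.5687, 0.2861, 0.2203]
tool_rot: [3.142, 0.0, -1.735]
force: [0.1, 2.3, 0.3]
grip_width: 0.273
grip_force: 59.6
```

Emit:
{"fn": "move_arm", "kwargs": {
  "series": [
    [0,0,0,0],
    [0,0,0,0],
    [0,0,0,0],
    [0,0,0,0],
    [0,0,0,0],
    [0,0,0,0],
    [0,0,0,0],
    [0,0,0,0]
  ]
}}

```text
time: 14.3
tcp_pos: [0.5687, 0.286, 0.2204]
tool_rot: [-3.142, 0.0, -1.735]
force: [-0.7, 4.4, -0.2]
grip_width: 0.272
grip_force: 59.6
```

Run:
```python
from h import *
np.set_printoptions(precision=2,suppress=True)
F=[]
for i in range(10):
    s=observe(); F.append(np.r_[s['force'],s['moment']]); get_image('top')
print(s['tcp_pos']*1000,np.mean(F,0),np.std(F,0))
im,d,W=shot('scene','s3')
cv2.imwrite('pics/s3c.png',cv2.resize(im[40:220,340:520,::-1],None,fx=3.3,fy=3.3,interpolation=cv2.INTER_CUBIC))
```

```text
[568.73 285.94 220.36] [-0.78  3.48  0.03  0.73  0.16  0.02] [0.55 0.35 0.45 0.03 0.02 0.03]
```

View pics/s3c.png

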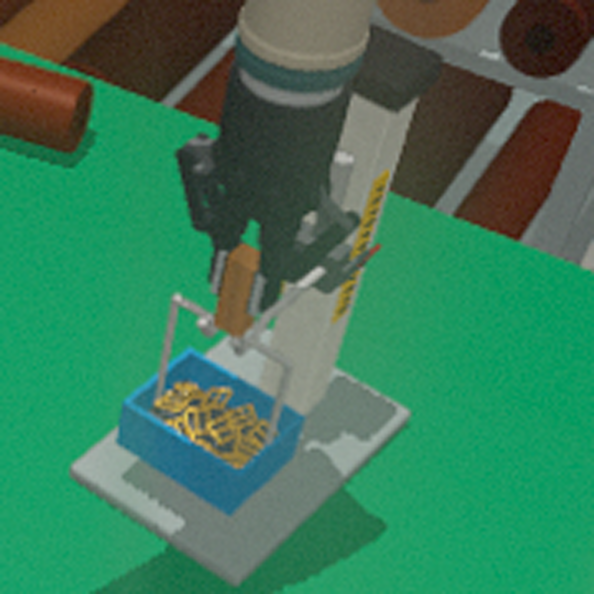

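The bar appears down in the rods, with the tips at (207,322) and (240,345) overlaying it, and the vertical force is now zero. A side force of 3.5 N in y has built up, so I check where the bar lies relative to the tips before letting go.

Run:
```python
from h import *
np.set_printoptions(precision=1,suppress=True)
al=np.radians(-9.4); ex=np.array([np.cos(al),np.sin(al)]); ey=np.array([-ex[1],ex[0]])
s=observe(); t=(s['tcp_pos'][:2]*1000-[568,284.5]); print('tcp local',t@ex,t@ey,s['tcp_pos'][2]*1000)
shot('top','t3'); shot('wrist','w3')
for n in('s3','t3','w3'):
    D=np.load(n+'.npz'); w=D['W'].reshape(-1,3)*1000; c=D['im'].reshape(-1,3).astype(int)
    L=np.c_[(w[:,:2]-[568,284.5])@ex,(w[:,:2]-[568,284.5])@ey,w[:,2]]
    k=(abs(L[:,2]-175)<9)&(abs(L[:,0])<46)&(abs(L[:,0])>24)&(abs(L[:,1])<25)
    if k.sum()>5: print(n,'bar',k.sum(),np.median(L[k],0),L[k].std(0))
    for sg in(-1,1):
        k=(abs(L[:,0]-sg*14)<6)&(L[:,1]>-32)&(L[:,1]<-9)&(L[:,2]>170)&(L[:,2]<200)
        if k.sum(): print('  tip',sg,k.sum(),np.percentile(L[k],[5,50,95],axis=0).ravel())
        k=(abs(L[:,0]-sg*14)<6)&(L[:,1]>25)&(L[:,1]<75)&(L[:,2]>170)&(L[:,2]<200)
        if k.sum(): print('  rod',sg,k.sum(),np.median(L[k],0))
    bl=(c[:,2]>c[:,0]+50)&(c[:,2]>c[:,1]+20)&(abs(L[:,0])<110)&(L[:,1]<100)&(L[:,1]>-100)&(L[:,2]>60)&(L[:,2]<150)
    top=bl&(abs(L[:,2]-97)<6)
    if top.sum()>20: print('  tray rim',top.sum(),cv2.minAreaRect(L[top][:,:2].astype(np.float32)),np.median(L[top,2]))
```

```text
tcp local 0.48279769750492235 1.528830267466035 220.3497476326906
s3 bar 46 [ -0.3  -3.8 176. ] [36.2  1.6  2.1]
  tip -1 18 [-14.5 -20.6 170.9 -11.  -16.5 179.7  -8.7 -10.1 183.3]
  tip 1 32 [  8.9 -20.4 173.2  13.9 -13.2 184.4  18.8  -9.5 197.9]
  rod 1 53 [ 15.2  47.6 183. ]
  tray rim 236 ((3.1611251831054688, -2.9830093383789062), (87.15992736816406, 111.05248260498047), 89.89497375488281) 95.51582718349633
t3 bar 33 [-38.8  -3.1 178. ] [4.7 1.8 2.3]
  rod -1 7 [-16.5  71.9 181.8]
  tray rim 138 ((-44.16572189331055, -2.3709449768066406), (85.17440795898438, 24.26666259765625), 85.18559265136719) 96.19896092518132
w3 bar 913 [-24.1  -1.6 177.3] [35.6  1.5  1.4]
  tip -1 301 [-17.2 -19.1 179.4 -13.1 -14.8 184.1  -8.5  -9.3 195.3]
  rod -1 322 [-14.1  66.2 183.7]
  tip 1 372 [  8.6 -18.9 180.   11.8 -13.1 184.6  16.2  -9.5 198. ]
  rod 1 333 [ 13.2  66.1 183.7]
  tray rim 2198 ((1.5463676452636719, -0.052276611328125), (84.85465240478516, 110.3486328125), 89.843017578125) 96.7672157855111
```

The bar sits about 4 mm toward the tips and rests against their slope. I nudge it 3 mm toward +y to relieve this.

Emit:
{"fn": "move_arm", "kwargs": {
  "series": [
    [-1,0,0,0],
    [0,0,0,0],
    [-1,0,0,0],
    [0,0,0,0],
    [-1,0,0,0],
    [0,0,0,0],
    [0,0,0,0],
    [0,0,0,0]
  ]
}}

```text
time: 15.62
tcp_pos: [0.5693, 0.2881, 0.2201]
tool_rot: [-3.142, -0.001, -1.736]
force: [0.1, 0.5, 0.7]
grip_width: 0.275
grip_force: 59.6
```

```bash
cat > f.py <<'E'
from h import *
np.set_printoptions(precision=2,suppress=True)
F=[]
for i in range(8):
    s=observe(); F.append(np.r_[s['force'],s['moment']]); get_image('top')
print(s['time'],s['tcp_pos']*1000,np.mean(F,0),np.std(F,0))
E
python3 f.py
```

```text
15.9667 [569.32 288.33 220.23] [-0.38  0.09  0.17 -0.01  0.16  0.  ] [0.48 0.68 0.55 0.06 0.03 0.02]
```

Forces are now zero, so I release gently.

Emit:
{"fn": "move_arm", "kwargs": {
  "series": [
    [0,0,0,0],
    [0,0,0,0],
    [0,0,0,0],
    [0,0,0,0],
    [0,0,0,0],
    [0,0,0,0],
    [0,0,0,0],
    [0,0,0,0]
  ],
  "gripper": 0.4
}}

```text
time: 16.68
tcp_pos: [0.5693, 0.2888, 0.2203]
tool_rot: [-3.142, -0.0, -1.735]
force: [-0.8, -0.2, 0.2]
grip_width: 0.397
grip_force: 0.0
```

Emit:
{"fn": "move_arm", "kwargs": {
  "series": [
    [0,0,0,0],
    [0,0,0,0],
    [0,0,0,0],
    [0,0,0,0],
    [0,0,0,0],
    [0,0,0,0],
    [0,0,0,0],
    [0,0,0,0]
  ],
  "gripper": 0.8
}}

```text
time: 17.35
tcp_pos: [0.5693, 0.2888, 0.2203]
tool_rot: [-3.142, 0.0, -1.735]
force: [0.4, 0.3, 0.3]
grip_width: 0.798
grip_force: 0.0
```

Run:
```python
from h import *
np.set_printoptions(precision=1,suppress=True)
s=observe(); print(s['time'],s['grip_width'],s['force'])
al=np.radians(-9.4); ex=np.array([np.cos(al),np.sin(al)]); ey=np.array([-ex[1],ex[0]])
for j in range(3):
    im,d,W=shot('wrist','w4'); w=W.reshape(-1,3)*1000; c=im.reshape(-1,3).astype(int)
    L=np.c_[(w[:,:2]-[568,284.5])@ex,(w[:,:2]-[568,284.5])@ey,w[:,2]]
    k=(abs(L[:,2]-175)<12)&(abs(L[:,0])<46)&(abs(L[:,0])>24)&(abs(L[:,1])<25); print('bar',np.median(L[k],0))
    k=(abs(L[:,0]-14)<6)&(L[:,1]>25)&(L[:,1]<75)&(L[:,2]>160)&(L[:,2]<205); print('rod',np.median(L[k],0))
    g=(c[:,0]>c[:,2]+30)&(abs(L[:,0])<20)&(abs(L[:,1])<30)&(abs(L[:,2]-240)<15); print('grip top',g.sum(),np.median(L[g],0))
    top=(c[:,2]>c[:,0]+50)&(abs(L[:,0])<90)&(abs(L[:,1])<80)&(abs(L[:,2]-97)<15); print('rim',np.median(L[top,2]))
cv2.imwrite('pics/w4v.png',im[:,:,::-1])
```

```text
17.35 0.7976135836717361 [0.4 0.3 0.3]
bar [-24.2   1.2 176.1]
rod [ 13.3  67.1 184.5]
grip top 4168 [  1.3  -2.7 240.1]
rim 95.54352132482919
bar [-24.3   1.2 176.2]
rod [ 13.3  67.  184.4]
grip top 4162 [  1.3  -2.6 240.1]
rim 95.52288227704412
bar [-24.1   1.2 176.1]
rod [ 13.2  67.  184.4]
grip top 4164 [  1.3  -2.6 240.1]
rim 95.51959120875867
```

View pics/w4v.png

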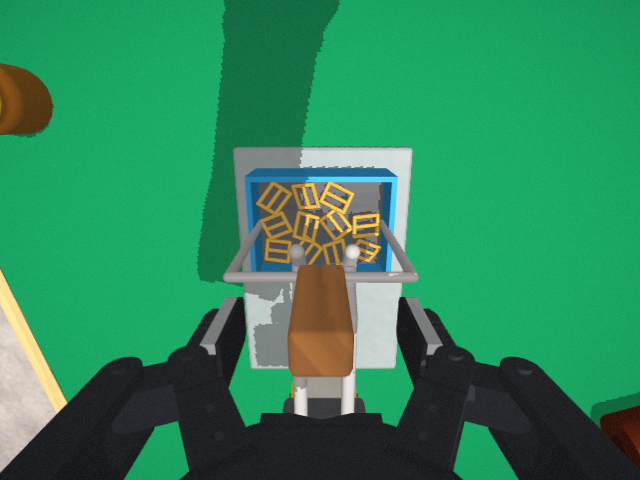

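The basket hangs freely between the open pads, with the bar (225–415, 276) across both rods behind the tips (297,250) and (352,252). It is still, about 29 mm down, so I withdraw straight up.

Emit:
{"fn": "move_arm", "kwargs": {
  "series": [
    [0,0,-1,0],
    [0,0,-3,0],
    [0,0,-5,0],
    [0,0,-7,0],
    [0,0,-8,0],
    [0,0,-9,0],
    [0,0,-10,0],
    [0,0,-10,0]
  ]
}}

```text
time: 18.17
tcp_pos: [0.5693, 0.2889, 0.2747]
tool_rot: [-3.141, 0.0, -1.735]
force: [-0.2, -0.7, -0.3]
grip_width: 0.804
grip_force: 0.0
```

Emit:
{"fn": "move_arm", "kwargs": {
  "series": [
    [0,0,-10,0],
    [0,0,-10,0],
    [0,0,-10,0],
    [0,0,-9,0],
    [0,0,-7,0],
    [0,0,-4,0],
    [0,0,-2,0],
    [0,0,0,0]
  ]
}}

```text
time: 18.83
tcp_pos: [0.5693, 0.2888, 0.3256]
tool_rot: [-3.141, 0.0, -1.735]
force: [-0.5, -1.1, -0.5]
grip_width: 0.799
grip_force: 0.0
```

Emit:
{"fn": "move_arm", "kwargs": {
  "series": [
    [0,0,0,0],
    [0,0,0,0],
    [0,0,0,0],
    [0,0,0,0],
    [0,0,0,0],
    [0,0,0,0],
    [0,0,0,0],
    [0,0,0,0]
  ]
}}

```text
time: 19.5
tcp_pos: [0.5692, 0.2888, 0.3253]
tool_rot: [3.142, -0.0, -1.735]
force: [-0.6, -0.1, -0.0]
grip_width: 0.8
grip_force: 0.0
```

Run:
```python
from h import *
np.set_printoptions(precision=1,suppress=True)
s=observe(); print(s['time'],s['tcp_pos'],s['force'])
al=np.radians(-9.4); ex=np.array([np.cos(al),np.sin(al)]); ey=np.array([-ex[1],ex[0]])
for n in('wrist','wrist','scene'):
    im,d,W=shot(n,'x5'); w=W.reshape(-1,3)*1000; c=im.reshape(-1,3).astype(int)
    L=np.c_[(w[:,:2]-[568,284.5])@ex,(w[:,:2]-[568,284.5])@ey,w[:,2]]
    for nm,k in (('bar',(abs(L[:,2]-175)<12)&(abs(L[:,0])<46)&(abs(L[:,0])>24)&(abs(L[:,1])<25)),('rod',(abs(L[:,0]-14)<6)&(L[:,1]>25)&(L[:,1]<75)&(L[:,2]>160)&(L[:,2]<205)),('rim',(c[:,2]>c[:,0]+50)&(abs(L[:,0])<90)&(abs(L[:,1])<80)&(abs(L[:,2]-97)<15)),('grip',(c[:,0]>c[:,2]+30)&(abs(L[:,0])<20)&(abs(L[:,1])<30)&(abs(L[:,2]-240)<5))):
        print(n,nm,k.sum(),np.median(L[k],0) if k.any() else '')
```

```text
19.5 [0.6 0.3 0.3] [-0.6 -0.1 -0. ]
wrist bar 369 [ 24.    1.7 176.1]
wrist rod 408 [ 13.6  54.2 184.5]
wrist rim 1665 [  2.7 -20.7  95.2]
wrist grip 1043 [  0.8   1.4 240.4]
wrist bar 369 [-24.7   1.7 176.2]
wrist rod 402 [ 13.6  54.  184.5]
wrist rim 1657 [  2.8 -21.   95.3]
wrist grip 1043 [  1.5   1.5 240.4]
scene bar 50 [-25.7  -0.7 175. ]
scene rod 48 [ 15.3  48.6 184.1]
scene rim 521 [  3.3 -15.1  91.4]
scene grip 69 [  4.6  -1.6 239.7]
```

The basket is level, still and seated, with the arm clear, so I hand it in.

```bash
python3 -c "
from workcell import *
print(job_done())"
```

```text
the job is handed in; nothing more can be done
None
```

The blue basket hangs level and still on the scale with its bar in the double hook, the pointer about 29 mm down, clear of the foot with the arm withdrawn and the white basket never approached; the job was handed in at about 20 s, with no verdict shown.

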